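# Open the guard-comb drawer and uncover the canister

### The job

Get the clipper guards ready for the next client: pull the deep lower drawer of the little chest all the way out to its stop, then lift the lid off the glass canister standing in it and set the lid down gently, knob up, on the round cork mat. Leave the drawer fully out with the open canister standing in it, keep the two small upper drawers shut, and do not disturb the clipper, the dish or the neck brush.

Things in the scene. Friction and masses are not known exactly. Their poses are not given: they have to be found in the camera images.
- chest: Cedar table-top chest, fixed: 260 wide (y), 194 mm high, lower case 200 mm deep (x). Origin: middle of the lower case's underside, on the table. Its +x points from front to back: the lower drawer's front is 100 mm from the origin on the -x side; drawers pull out along -x. The upper row, two small drawers, stands 27 mm forward of the lower drawer, the top board 5 mm more. Yaw varies.
- lower_drawer (a joint): How far the deep lower drawer is out, in m: 0 shut, 0.150 at its stop. Starts up to 15 mm ajar. 2 to 3 N of friction plus light damping; stays where it is left. Its front is 233 wide x 95 mm high (23 to 118 mm above the table), 16 mm thick; its box is 214 wide and 151 mm deep inside, its sides and back 8 mm thick, their upper edge 75 mm above the table.
- lower_drawer_knob (a point): Centre of the lower drawer's round brass knob, in the middle of its front, 20 mm out from the face, 71 mm above the table. The knob is 26 mm in diameter there, 29 mm long, on a 13 mm neck next to the face. From 49 mm above it the chest stands 27 mm forward of the face: a gripper pointing down does not fit, lean the tool back 25 to 45 degrees. Moves with the drawer; axes as the chest's.
- drawer_floor (a point): Centre of the lower drawer's floor, on its upper side, 28 mm above the table, 91.5 mm behind the outer face of the drawer front. Moves with the drawer; its axes are the chest's.
- upper_left (a joint): How far the small upper drawer on the chest's +y side is out, in m (0 shut). To stay shut. Its front is 110 x 47 mm; it has no knob but a let-in round brass finger pull, 26 mm in diameter, 3 mm proud.
- upper_right (a joint): The same for the small upper drawer on the chest's -y side.
- canister: Low round clear glass canister, 84 mm in diameter, 50 mm high, wall 4 mm, 0.35 kg, standing loose on the floor of the lower drawer, hidden until it is pulled out; with the drawer at its stop it stands about 70 to 90 mm in front of the face it came from. Three purple guard combs stand in it. Origin: centre of its underside; z up.
- lid: Loose clear glass lid of the canister, 0.12 kg: a disc 84 mm in diameter and 5 mm thick with a plug 68 mm in diameter and 8 mm high under it (4 mm play all round in the mouth) and a knob on top. Origin: centre of the plug's underside; z up through the knob. On the canister the origin is 42 mm above the canister's; lift it straight up at least 10 mm to clear. It stands level on its plug.
- lid_knob (a point): Centre of the lid's round glass knob, 29 mm above the lid's origin and 16 mm above the disc's upper side. The knob is 25 mm in diameter there and 27 mm high overall, on a 16 mm neck. Grasp it from above.
- mat: Round cork mat, 130 mm in diameter and 5 mm thick, fixed to the table on the robot's right. Origin: centre of its underside, on the table.
- dish: Bystander: small round white ceramic dish, 100 mm in diameter, 28 mm high, holding empty guard clips, loose on the table. Origin: centre of its underside.
- clipper: Bystander: white hair clipper, 180 x 50 x 34 mm, lying loose across the chest's top. Origin: centre of its underside; x along its length.
- brush: Bystander: neck brush standing on its steel handle, 62 mm in diameter, 150 mm high, loose on the table. Origin: centre of its foot.
There are look-alikes about, which are no part of the job. Leave any black or grey look-alike of the mat alone.

How it is judged:
By the outcome, as a careful person would: the job done as asked, in the order asked, and still so for the second after the job is handed in, with the robot touching nothing.
It also fails if it takes over 56 s, if anything falls off the work surface, if the arm or the gripper's body presses on something with over 40 N, if the wrist force passes 120 N, or if a joint passes its speed limit or range.

### The arm

A 6-joint arm with a two-finger parallel gripper is mounted at the origin on the work surface. World frame = base frame: x ahead of the robot, y to its left, z up, the work surface at z = 0. Lengths are in m, angles in rad, forces in N, time in s.
With the tool pointing down it reaches from about 0.35 to 0.725 m from the base axis. Payload 4.3 kg.
Tool frame: the origin (TCP) lies midway between the tips of the shut fingers; the grasp point (between the pads) lies 19 mm behind it; z points along the fingers, y is the line along which they close (so a half turn about z gives the same grasp; the last joint's range is limited). The gripper opens to 85 mm and grips with 20 to 120 N. Pads are 22 mm wide; open, the fingers measure 114 mm over their backs; the gripper's body (76 mm by 85 mm) begins 54 mm behind the grasp point. The pads swing forward as they close: fully open they stand 13 mm farther back than shut.
Start: joints at [1.03, 0.377, 0.081, 1.274, 0, 1.46], TCP at [0.24, 0.522, 0.231] pointing down, gripper open.
Joint ranges: [-2.72, 2.72], [-0.84, 1.66], [-1.02, 1.22], [-1.77, 2.12], [-1.37, 1.28], [-3.14, 3.14]. Speed limits (rad/s): [2.57, 2.57, 3.14, 3.14, 3.14, 3.14].

### API

Orientations are given as a 3x3 rotation matrix whose columns are the frame's x, y, z axes.
In Python, from cell import monitor, eyes, job gives the robot as it stands.
- The arm moves only by the tool move_arm, never from a script. Its argument "targets" is a list of rows, each a list of 7 numbers: the finger opening in mm, from 0 to 85.4, then the shift along the world's x, y, z in units of 30 mm (1.0 is 30 mm), then the turn, a rotation vector about the world's x, y, z in degrees. In form: [[fingers, dx, dy, dz, ax, ay, az], ...]. A call has 1 to 20 rows; each row is the pose to reach, as a shift and turn from the pose commanded when the call began; what a row does not reach only later rows make up. A row lasts 1/12 s, in which the tool goes at most 41.7 mm and 7.16 degrees, less where a joint would pass 70% of its speed; a pose out of reach is approached as far as the arm can. A call with a gripper value outside its range is refused whole. The fingers move at their own pace and stop on an object; "force" is the grip in N (left out, the last holds). Time passes only in rows, so rows that repeat a pose let the fingers close. It gives the time, the measured TCP pose, the force, the opening and the grip force at its end, in the units of the state.
- monitor.sense(): the state, without advancing time (a new reading comes with each control period).
- eyes.read_camera(name): name is "scene" or "top"; returns a dict with "image" (480x640x3 uint8, red, green, blue), "intrinsics" (3x3 intrinsics, pixels), "R" (3x3) and "t" (3): a world point X has camera coordinates R X + t. Camera axes: x right, y down, z forward; pixel columns grow to the right and rows downward; lengths in m; the calibration is good to about 2 mm. A picture is of the moment at which its call begins. There is no depth.
- job.job_done(): hands the job in; it is judged then, once.
The state is a dict: "t": time; "q": joint angles; "dq": joint speeds; "joint_efforts": joint torques, N m; "position": TCP position; "orientation": TCP orientation; "wrist_force": force on the tool from outside, world axes, zero at the start; "ft_torque": the same for the moment, N m; "grip_width": opening from 0.0 (shut) to 1.0 (fully open); "gripper_force": force on a finger pad.
Only numpy, scipy, OpenCV 4.12 (cv2) and the standard library are available. Lean on these libraries where they do the work, as an engineer would, in place of code of your own. Each camera call takes 0.05 s, during which the arm holds its last target. There are 200 camera calls.

## Working session

There is one attempt and no reset: what is moved stays moved. The work goes in short steps, Python scripts to look and compute and a tool call to move; the robot and the scene stay as the last step left them, time stands still between calls to the robot, and variables do not carry over. Pictures are saved under pics/ and viewed, at most 10 in all, crops included, and the job is handed in when it is done.

Besides the shell and the picture viewer there is one more tool, called as name([rows], argument=value, ...), one row to a line, values as JSON. move_arm: Moves the arm, as the interface text tells. Its arguments: {"type":"object","properties":{"targets":{"type":"array","items":{"type":"array","items":{"type":"number"}}},"force":{"type":"number"}},"required":["targets"]}

```bash
mkdir -p pics; cat > h.py <<'E'
import numpy as np, cv2
from cell import monitor, eyes, job
def snap(n):
    c=eyes.read_camera(n); cv2.imwrite(f"pics/{n}_{monitor.sense()['t']:.2f}.png",c["image"][:,:,::-1]); return c
def ray(c,u,v,z):
    K=np.array(c["intrinsics"]);R=np.array(c["R"]);t=np.array(c["t"])
    d=R.T@np.linalg.inv(K)@[u,v,1]; o=-R.T@t
    return o+d*(z-o[2])/d[2]
def proj(c,X):
    p=np.array(c["intrinsics"])@(np.array(c["R"])@np.array(X)+np.array(c["t"])); return p[:2]/p[2]
E
python3 - <<'E'
from h import *
for n in("scene","top"):
    c=snap(n); R=np.array(c["R"]);print(n,-R.T@np.array(c["t"]),R.round(2).tolist(),c["intrinsics"])
s=monitor.sense();print(s["t"],s["position"],np.round(s["orientation"],3))
E
ls pics
```

```text
scene [ 0.59802682 -0.33735003  1.31049667] [[1.0, -0.06, -0.0], [-0.06, -0.95, -0.31], [0.02, 0.31, -0.95]] [[485.20978371   0.         333.40875471]
 [  0.         485.20978371 241.55081159]
 [  0.           0.           1.        ]]
top [0.29089304 0.06558037 1.60495684] [[-0.05, -1.0, -0.0], [-0.98, 0.05, -0.21], [0.21, -0.01, -0.98]] [[557.41032441   0.         318.30902837]
 [  0.         557.41032441 236.7465147 ]
 [  0.           0.           1.        ]]
0.1 [0.23980959 0.52195124 0.2304582 ] [[-0.909  0.418 -0.001]
 [ 0.418  0.909 -0.002]
 [ 0.    -0.002 -1.   ]]
scene_0.05.png
top_0.10.png
```

View pics/scene_0.05.png

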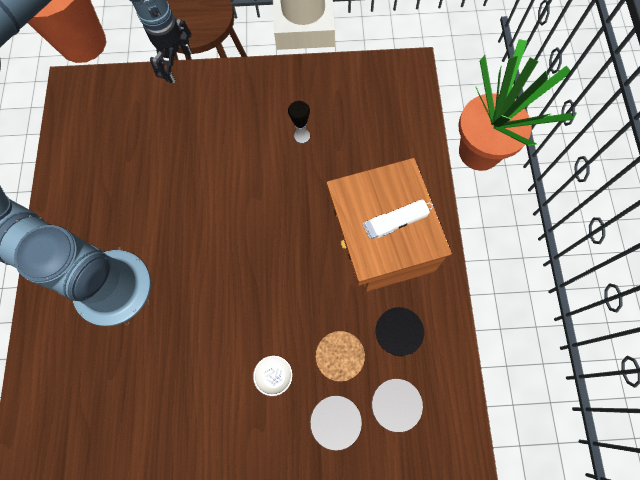

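View pics/top_0.10.png

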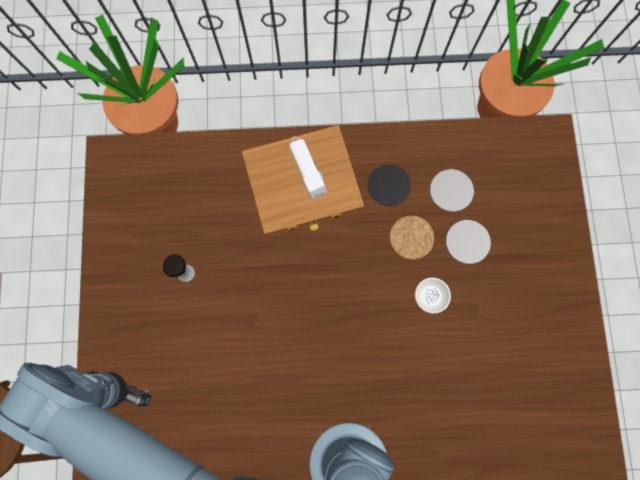

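The images show the chest's top with corners at about (243,152), (339,126), (363,207), (265,234) in the top view. The brass knob is at top (314,227) and scene (343,244). The cork mat is at top (412,237), the dish at (433,296), and the brush at about (180,268).

```bash
cat >> h.py <<'E'
def tri(cs,ps):
    A=[];b=[]
    for c,(u,v) in zip(cs,ps):
        o=-np.array(c["R"]).T@np.array(c["t"]); d=ray(c,u,v,0)-o; d/=np.linalg.norm(d); P=np.eye(3)-np.outer(d,d); A.append(P);b.append(P@o)
    return np.linalg.solve(sum(A),sum(b))
def blob(im,lo,hi,roi):
    x0,y0,x1,y1=roi; m=cv2.inRange(cv2.cvtColor(im,cv2.COLOR_RGB2HSV)[y0:y1,x0:x1],lo,hi)
    n,l,s,ce=cv2.connectedComponentsWithStats(m); 
    if n<2: return None
    i=1+s[1:,4].argmax(); return ce[i]+[x0,y0],s[i]
E
python3 - <<'E'
from h import *
t=eyes.read_camera("top");s=eyes.read_camera("scene")
for c,P in((t,[(243,152),(339,126),(363,207),(265,234)]),(s,[(414,159),(451,254),(361,284),(328,182)])):
    g=cv2.cvtColor(c["image"],cv2.COLOR_RGB2GRAY)
    P=cv2.cornerSubPix(g,np.float32(P).reshape(-1,1,2),(4,4),(-1,-1),(3,30,.01)).reshape(-1,2)
    Q=np.array([ray(c,*p,.194) for p in P]);print(P.round(1).tolist());print(Q.round(4).tolist())
    e=[Q[0]-Q[3],Q[1]-Q[2],Q[0]-Q[1],Q[3]-Q[2]]
    print([ (round(float(np.linalg.norm(v)),4),round(float(np.degrees(np.arctan2(v[1],v[0]))),2)) for v in e], Q.mean(0))
a=[]
for c,r in((t,(306,221,323,233)),(s,(337,236,350,252))):
    b=blob(c["image"],(18,120,100),(32,255,255),r);print(b);a.append(b[0])
print("knob",tri([t,s],a))
for c,r in((t,(380,205,440,268)),(s,(305,325,370,390))):
    b=blob(c["image"],(8,60,140),(25,200,255),r);print("mat",b,ray(c,*b[0],.005))
print("dish",ray(t,433,295,.028),"brush",ray(t,187,273,0),ray(t,174,266,.15))
E
```

```text
[[241.60000610351562, 150.89999389648438], [339.29998779296875, 123.4000015258789], [363.6000061035156, 205.39999389648438], [264.1000061035156, 233.1999969482422]]
[[0.8361, 0.2468, 0.194], [0.9018, -0.0188, 0.194], [0.6696, -0.0696, 0.194], [0.6075, 0.1927, 0.194]]
[(0.2349, 13.3), (0.2377, 12.34), (0.2736, 103.9), (0.2696, 103.33)] [0.7537207  0.08777041 0.194     ]
[[413.5, 157.39999389648438], [451.29998779296875, 253.39999389648438], [358.79998779296875, 281.5], [326.20001220703125, 181.5]]
[[0.8365, 0.2474, 0.194], [0.8984, -0.015, 0.194], [0.6711, -0.0704, 0.194], [0.6087, 0.1929, 0.194]]
[(0.2342, 13.45), (0.234, 13.71), (0.2696, 103.29), (0.2706, 103.33)] [0.7536807  0.08869787 0.194     ]
(array([313.74509804, 226.68627451]), array([ 4,  2,  9,  8, 51], dtype=int32))
(array([342.74074074, 243.85185185]), array([ 4,  4,  5,  8, 27], dtype=int32))
knob [0.64458224 0.06285604 0.07899608]
mat (array([411.72141919, 236.95663601]), array([  10,   11,   44,   44, 1522], dtype=int32)) [ 0.6178469  -0.22249619  0.005     ]
mat (array([339.77697842, 355.73535457]), array([  11,    6,   49,   50, 1946], dtype=int32)) [ 0.61834698 -0.22193653  0.005     ]
dish [ 0.44285107 -0.26457538  0.028     ] brush [0.54354047 0.43729305 0.        ] [0.54023805 0.436868   0.15      ]
```

```bash
cat >> h.py <<'E'
from scipy.spatial.transform import Rotation as Ro
YAW=np.radians(13.4); AX=np.array([np.cos(YAW),np.sin(YAW),0]); AY=np.array([-np.sin(YAW),np.cos(YAW),0]); Z=np.array([0,0,1.])
O=np.array([.6395,.0613,0])+.132*AX   # chest origin
def tool(lean):
    l=np.radians(lean); z=AX*np.sin(l)-Z*np.cos(l); return np.column_stack([np.cross(AY,z),AY,z])
def delta(P,R,s=None):
    s=s or monitor.sense(); print("shift",((P-s["position"])/.03).round(2),"turn",np.degrees(Ro.from_matrix(R@np.array(s["orientation"]).T).as_rotvec()).round(1))
E
python3 - <<'E'
from h import *
t=eyes.read_camera("top");s=eyes.read_camera("scene")
for c,p in((t,(313.7,231)),(t,(313.7,226.7)),(s,(341,243.9)),(s,(342.7,243.9))):
    r=ray(c,*p,.071)-O; print("chest frame",r@AX,r@AY)
for c in(t,s): print([proj(c,O-(.12+a)*AX+.071*Z).round(1).tolist() for a in(0,.008,.015)])
R=tool(45);k=O-.128*AX+.071*Z
for d in(.12,.05):
    P=k+R[:,2]*(.019-d); print(P); delta(P,R)
E
```

```text
chest frame -0.13595983198124464 0.003727063825757919
chest frame -0.1239983553200279 0.00028710874241836973
chest frame -0.13119561676529015 0.003695645230088644
chest frame -0.12682520334003033 0.0023688428981980974
[[313.4, 225.3], [314.2, 228.0], [314.9, 230.3]]
[[345.4, 244.0], [342.5, 244.8], [340.1, 245.5]]
[0.57391761 0.04567607 0.14241778]
shift [ 11.13 -15.89  -2.95] turn [ -4.5 -45.6  36.1]
[0.62206755 0.05714701 0.09292031]
shift [ 12.74 -15.51  -4.6 ] turn [ -4.5 -45.6  36.1]
```

move_arm([
  [85, 2, -3, 0, 0, 0, 10],
  [85, 4, -6, 0, -1, -10, 20],
  [85, 6, -9, 0, -2, -20, 30],
  [85, 8, -12, 0, -4, -30, 36],
  [85, 10, -15, -1, -4.5, -45.6, 36],
  [85, 10.5, -15.9, -2, -4.5, -45.6, 36.1],
  [85, 10.5, -15.9, -2, -4.5, -45.6, 36.1],
  [85, 10.5, -15.9, -2, -4.5, -45.6, 36.1],
  [85, 10.5, -15.9, -2, -4.5, -45.6, 36.1],
  [85, 10.5, -15.9, -2, -4.5, -45.6, 36.1],
  [85, 10.5, -15.9, -2, -4.5, -45.6, 36.1],
  [85, 10.5, -15.9, -2, -4.5, -45.6, 36.1],
  [85, 10.5, -15.9, -2, -4.5, -45.6, 36.1],
  [85, 10.5, -15.9, -2, -4.5, -45.6, 36.1],
  [85, 10.5, -15.9, -2, -4.5, -45.6, 36.1],
  [85, 10.5, -15.9, -2, -4.5, -45.6, 36.1],
  [85, 10.5, -15.9, -2, -4.5, -45.6, 36.1],
  [85, 10.5, -15.9, -2, -4.5, -45.6, 36.1],
  [85, 10.5, -15.9, -2, -4.5, -45.6, 36.1],
  [85, 10.5, -15.9, -2, -4.5, -45.6, 36.1],
], force=50)

```text
t: 1.97
position: [0.5548, 0.0471, 0.1719]
orientation: [[-0.687, -0.235, 0.688], [-0.166, 0.972, 0.166], [-0.708, -0.0, -0.706]]
wrist_force: [-0.9, 0.4, 0.3]
grip_width: 0.997
gripper_force: 0.0
```

```bash
python3 - <<'E'
from h import *
s=monitor.sense(); print(s["t"],s["position"],s["q"],s["wrist_force"])
R=tool(45);k=O-.130*AX+.002*AY+.073*Z
for d in(.08,.0): delta(k+R[:,2]*(.019-d),R,s)
E
```

```text
1.9667 [0.5548379  0.04706335 0.17192713] [-0.19989302 -0.09600209 -1.01789316 -0.08848418  0.30397516 -0.31873909] [-0.89804721  0.43779495  0.30876922]
shift [ 1.47  0.22 -1.86] turn [ 0.   0.1 -0.2]
shift [ 3.31  0.66 -3.75] turn [ 0.   0.1 -0.2]
```

move_arm([
  [60, 0.7, 0.1, -1, 0, 0, 0],
  [60, 1.4, 0.2, -1.8, 0, 0, 0],
  [60, 2, 0.3, -2.4, 0, 0, 0],
  [60, 2.4, 0.4, -2.8, 0, 0, 0],
  [60, 2.8, 0.5, -3.2, 0, 0, 0],
  [60, 3.1, 0.6, -3.5, 0, 0, 0],
  [60, 3.3, 0.65, -3.75, 0, 0, 0],
  [60, 3.3, 0.65, -3.75, 0, 0, 0],
  [60, 3.3, 0.65, -3.75, 0, 0, 0],
])

```text
t: 2.72
position: [0.6539, 0.0663, 0.0587]
orientation: [[-0.688, -0.234, 0.687], [-0.165, 0.972, 0.166], [-0.707, 0.0, -0.707]]
wrist_force: [0.2, 0.1, 0.3]
grip_width: 0.705
gripper_force: 0.0
```

```bash
python3 - <<'E'
from h import *
s=monitor.sense(); print(s["t"],s["position"],np.round(s["q"],2),s["wrist_force"])
snap("scene");c=snap("top")
a=cv2.resize(c["image"][160:280,250:400],None,fx=4,fy=4,interpolation=cv2.INTER_CUBIC)
cv2.imwrite("pics/a1.png",a[:,:,::-1])
E
```

```text
2.7167 [0.65387821 0.0662717  0.05873661] [-0.11  0.34 -0.95 -0.48  0.24 -0.25] [0.20778599 0.08220502 0.28720259]
```

View pics/a1.png

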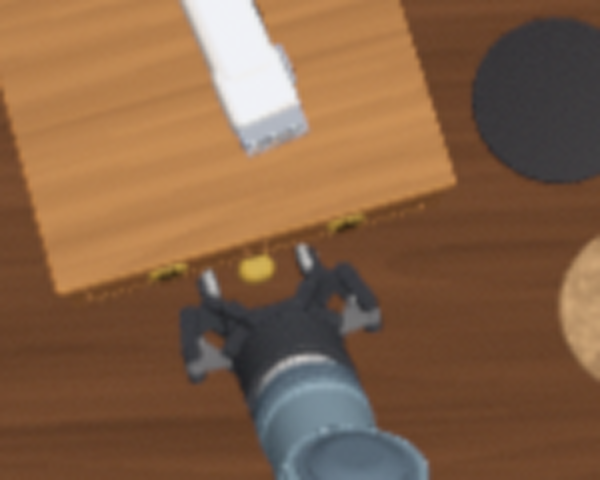

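The knob sits midway between the open fingers, at (257,268) in the crop, and nothing else is touched. I'll close and pull.

move_arm([
  [10, 0, 0, 0, 0, 0, 0],
  [10, 0, 0, 0, 0, 0, 0],
  [10, 0, 0, 0, 0, 0, 0],
  [10, 0, 0, 0, 0, 0, 0],
  [10, 0, 0, 0, 0, 0, 0],
  [10, 0, 0, 0, 0, 0, 0],
  [10, -0.1, -0.02, 0, 0, 0, 0],
  [10, -0.3, -0.07, 0, 0, 0, 0],
  [10, -0.6, -0.14, 0, 0, 0, 0],
  [10, -1, -0.24, 0, 0, 0, 0],
  [10, -1.3, -0.31, 0, 0, 0, 0],
  [10, -1.6, -0.38, 0, 0, 0, 0],
  [10, -1.95, -0.46, 0, 0, 0, 0],
  [10, -1.95, -0.46, 0, 0, 0, 0],
], force=40)

```text
t: 3.98
position: [0.6068, 0.055, 0.0599]
orientation: [[-0.713, -0.245, 0.657], [-0.168, 0.969, 0.179], [-0.681, 0.018, -0.732]]
wrist_force: [-6.5, 17.9, -22.4]
grip_width: 0.263
gripper_force: 41.7
```

```bash
python3 - <<'E'
from h import *
s=monitor.sense(); print(s["t"],s["position"],np.round(s["q"],3),s["wrist_force"],s["grip_width"]*85,s["gripper_force"])
E
```

```text
3.9833 [0.60682743 0.05500264 0.05986177] [-0.16   0.264 -1.02  -0.416  0.285 -0.295] [ -6.46729408  17.8785517  -22.42729244] 22.38298377011865 41.73543882847298
```

move_arm([
  [60, -1.57, -0.38, 0, 0, 0, 0],
  [60, -1.57, -0.38, 0, 0, 0, 0],
  [60, -1.57, -0.38, 0, 0, 0, 0],
  [60, -1.57, -0.38, 0, 0, 0, 0],
])

```text
t: 4.32
position: [0.59, 0.0341, 0.0791]
orientation: [[-0.722, -0.242, 0.648], [-0.173, 0.97, 0.17], [-0.67, 0.011, -0.742]]
wrist_force: [0.1, -0.1, 0.0]
grip_width: 0.705
gripper_force: 0.0
```

```bash
python3 - <<'E'
from h import *
s=monitor.sense(); print(s["t"],s["position"],np.round(s["q"],3),s["wrist_force"],s["grip_width"]*85)
c=snap("top")
a=cv2.resize(c["image"][160:280,250:400],None,fx=4,fy=4,interpolation=cv2.INTER_CUBIC)
cv2.imwrite("pics/a2.png",a[:,:,::-1])
b=blob(c["image"],(18,120,100),(32,255,255),(295,232,330,265));print(b)
if b: r=ray(c,*b[0],.075)-O; print(r@AX,r@AY)
E
```

```text
4.3167 [0.59004832 0.03408999 0.07913564] [-0.212  0.184 -1.019 -0.31   0.308 -0.343] [ 0.05360905 -0.10435445  0.02006671] 59.885459090102884
(array([320.06329114, 248.49367089]), array([21, 11, 10, 12, 79], dtype=int32))
-0.18991155183806094 0.0007050821744680502
```

View pics/a2.png

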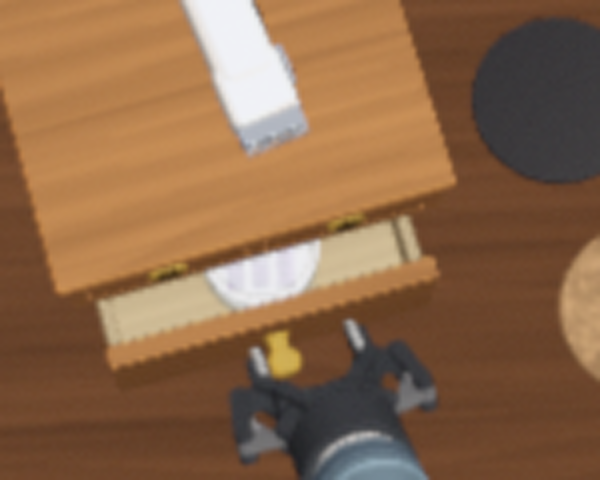

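The drawer is about 70 mm out, with the lid showing at crop (262,270). The knob is at crop (283,355), off to the left between the fingers. I'll regrip it with less lean so joint 3 stays off its limit.

```bash
python3 - <<'E'
from h import *
s=monitor.sense()
R=tool(25);k=O-.195*AX+.000*AY+.073*Z
for d in(.06,.0): P=k+R[:,2]*(.019-d);delta(P,R,s)
r=np.array(s["position"])-O;print(r@AX,r@AY)
E
```

```text
shift [-0.96  0.28  1.03] turn [-4.7 16.5 -0.5]
shift [-0.14  0.48 -0.78] turn [-4.7 16.5 -0.5]
-0.18629371296166491 -0.014989727667938078
```

move_arm([
  [60, 0, 0.5, 1, -4, 15, 0],
  [60, 0, 0.5, 2, -4, 15, 0],
  [60, 0, 0.5, 2, -4, 15, 0],
  [60, 0, 0.5, 2, -4, 15, 0],
])

```text
t: 4.7
position: [0.591, 0.0495, 0.1416]
orientation: [[-0.869, -0.241, 0.432], [-0.213, 0.971, 0.113], [-0.447, 0.006, -0.895]]
wrist_force: [2.3, 0.7, -0.1]
grip_width: 0.699
gripper_force: 0.0
```

```bash
python3 - <<'E'
from h import *
s=monitor.sense(); print(s["t"],s["position"],np.round(s["q"],3),s["wrist_force"])
R=tool(25);k=O-.195*AX+.000*AY+.073*Z
for d in(.06,.0): P=k+R[:,2]*(.019-d);delta(P,R,s)
E
```

```text
4.7 [0.59096605 0.04947886 0.14159042] [-0.107  0.129 -0.622  0.383  0.159 -0.313] [ 2.2621843   0.73255602 -0.07211172]
shift [-0.99 -0.23 -1.05] turn [-0.7  1.4 -0.5]
shift [-0.16 -0.03 -2.86] turn [-0.7  1.4 -0.5]
```

move_arm([
  [60, -0.6, -0.15, -0.5, -0.7, 1.4, -0.5],
  [60, -1, -0.23, -1.05, -0.7, 1.4, -0.5],
  [60, -0.75, -0.18, -1.6, -0.7, 1.4, -0.5],
  [60, -0.45, -0.1, -2.2, -0.7, 1.4, -0.5],
  [60, -0.16, -0.03, -2.85, -0.7, 1.4, -0.5],
  [60, -0.16, -0.03, -2.85, -0.7, 1.4, -0.5],
  [10, -0.16, -0.03, -2.85, -0.7, 1.4, -0.5],
  [10, -0.16, -0.03, -2.85, -0.7, 1.4, -0.5],
  [10, -0.16, -0.03, -2.85, -0.7, 1.4, -0.5],
  [10, -0.16, -0.03, -2.85, -0.7, 1.4, -0.5],
  [10, -0.16, -0.03, -2.85, -0.7, 1.4, -0.5],
  [10, -0.16, -0.03, -2.85, -0.7, 1.4, -0.5],
])

```text
t: 5.7
position: [0.5851, 0.0499, 0.0545]
orientation: [[-0.881, -0.234, 0.412], [-0.21, 0.972, 0.102], [-0.424, 0.004, -0.905]]
wrist_force: [-4.3, 4.2, 5.1]
grip_width: 0.266
gripper_force: 39.3
```

```bash
python3 - <<'E'
from h import *
s=monitor.sense(); r=np.array(s["position"])-O;print(s["t"],r@AX,r@AY,r[2],np.round(s["q"],3),s["wrist_force"],s["gripper_force"],s["grip_width"]*85)
E
```

```text
5.7 -0.18755879346536486 0.0015541779918653207 0.05452952347442945 [-0.099  0.253 -0.733  0.17   0.143 -0.304] [-4.33719172  4.17243553  5.0617245 ] 39.31684230454266 22.603322934283128
```

move_arm([
  [10, -0.2, -0.05, 0, 0, 0, 0],
  [10, -0.6, -0.14, 0, 0, 0, 0],
  [10, -1, -0.24, 0, 0, 0, 0],
  [10, -1.4, -0.33, 0, 0, 0, 0],
  [10, -1.8, -0.43, 0, 0, 0, 0],
  [10, -2.1, -0.5, 0, 0, 0, 0],
  [10, -2.3, -0.55, 0, 0, 0, 0],
  [10, -2.4, -0.57, 0, 0, 0, 0],
  [10, -2.4, -0.57, 0, 0, 0, 0],
])

```text
t: 6.45
position: [0.513, 0.033, 0.0545]
orientation: [[-0.88, -0.234, 0.412], [-0.21, 0.972, 0.103], [-0.425, 0.004, -0.905]]
wrist_force: [-3.7, 4.9, 6.6]
grip_width: 0.266
gripper_force: 42.1
```

```bash
python3 - <<'E'
from h import *
s=monitor.sense(); r=np.array(s["position"])-O;print(s["t"],r@AX,r@AY,r[2],np.round(s["q"],3),s["wrist_force"],s["gripper_force"],s["grip_width"]*85)
E
```

```text
6.45 -0.26163377314220054 0.0017942927253871337 0.05453229010247733 [-0.163  0.129 -0.898  0.136  0.169 -0.363] [-3.65221055  4.90663073  6.58637217] 42.09997808095068 22.60021078887884
```

move_arm([
  [10, -0.07, -0.017, 0, 0, 0, 0],
  [10, -0.14, -0.033, 0, 0, 0, 0],
  [10, -0.2, -0.048, 0, 0, 0, 0],
  [10, -0.2, -0.048, 0, 0, 0, 0],
])

```text
t: 6.78
position: [0.5104, 0.0324, 0.0549]
orientation: [[-0.878, -0.236, 0.416], [-0.211, 0.972, 0.106], [-0.429, 0.005, -0.903]]
wrist_force: [17.7, 11.0, -19.1]
grip_width: 0.267
gripper_force: 42.5
```

move_arm([
  [10, -0.07, -0.017, 0, 0, 0, 0],
  [10, -0.14, -0.033, 0, 0, 0, 0],
  [10, -0.14, -0.033, 0, 0, 0, 0],
])

```text
t: 7.03
position: [0.5092, 0.0321, 0.0559]
orientation: [[-0.876, -0.238, 0.42], [-0.212, 0.971, 0.108], [-0.434, 0.006, -0.901]]
wrist_force: [33.5, 16.9, -33.6]
grip_width: 0.262
gripper_force: 42.3
```

```bash
python3 - <<'E'
from h import *
s=monitor.sense(); r=np.array(s["position"])-O;print(s["t"],r@AX,r@AY,r[2],np.round(s["q"],3),s["wrist_force"],s["gripper_force"],s["grip_width"]*85)
E
```

```text
7.0333 -0.26552958731083814 0.0017792145421818225 0.05589959570427969 [-0.172  0.117 -0.914  0.126  0.179 -0.373] [ 33.4758144   16.92925149 -33.60965541] 42.319757491350174 22.252657833810453
```

The force jump means the drawer is at its stop. I'll release, back off along the tool and rise.

move_arm([
  [60, 0, 0, 0, 0, 0, 0],
  [60, 0, 0, 0, 0, 0, 0],
  [60, 0, 0, 0, 0, 0, 0],
  [60, -0.2, -0.05, 0.5, 0, 0, 0],
  [60, -0.5, -0.1, 1.2, 0, 0, 0],
  [60, -0.9, -0.2, 2.2, 0, 0, 0],
  [60, -1, -0.6, 3.2, 0, 5, 0],
  [60, -1, -2, 4.5, 0, 10, 0],
  [60, -1, -3.4, 5.5, 0, 15, 0],
  [60, -1, -4.8, 6.5, 0, 20, 0],
  [60, -1, -6, 6.5, 0, 20, 0],
  [60, -1, -6, 6.5, 0, 20, 0],
  [60, -1, -6, 6.5, 0, 20, 0],
])

```text
t: 8.12
position: [0.4743, -0.157, 0.2512]
orientation: [[-0.974, -0.213, 0.08], [-0.205, 0.974, 0.094], [-0.098, 0.075, -0.992]]
wrist_force: [1.2, -0.6, -0.3]
grip_width: 0.702
gripper_force: 0.0
```

```bash
python3 - <<'E'
from h import *
s=monitor.sense(); print(s["t"],s["position"],np.round(s["q"],3))
c=snap("top");d=snap("scene")
a=cv2.resize(c["image"][160:290,250:400],None,fx=4,fy=4,interpolation=cv2.INTER_CUBIC)
b=cv2.resize(d["image"][170:300,240:390],None,fx=4,fy=4,interpolation=cv2.INTER_CUBIC)
cv2.imwrite("pics/a3.png",a[:,:,::-1]);cv2.imwrite("pics/b3.png",b[:,:,::-1])
E
```

```text
8.1167 [ 0.47433667 -0.15696046  0.25119812] [-0.523  0.186 -0.133  1.229  0.122 -0.733]
```

View pics/a3.png

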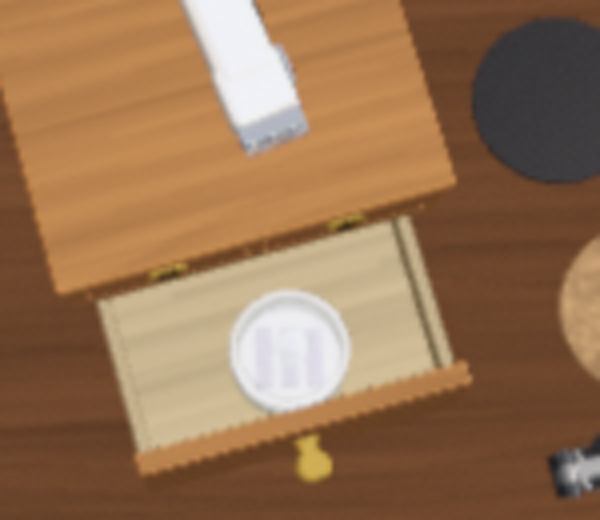

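View pics/b3.png

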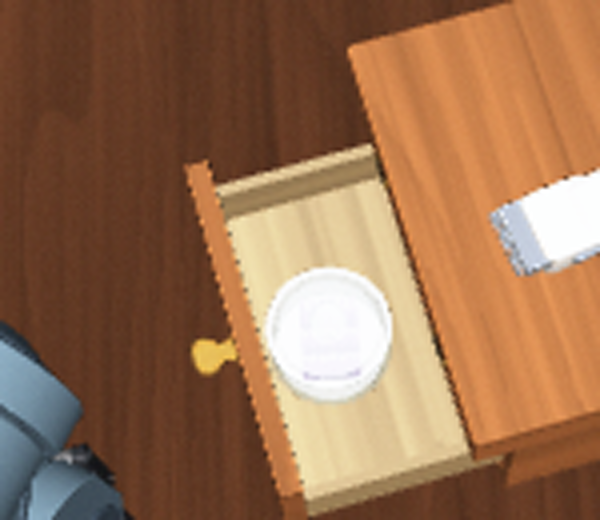

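The drawer is fully out and the canister stands upright with its lid on. The lid disc is centred at crop a3 (290,350), with the glass knob near (291,342). In b3 the disc is at (330,333) and the knob at (330,317).

```bash
python3 - <<'E'
from h import *
c=eyes.read_camera("top");d=eyes.read_camera("scene")
for n,cam,p,z in(("t disc",c,(322.5,247.5),.081),("t knob",c,(322.8,245.6),.102),("s disc",d,(322.4,253.),.083),("s knob",d,(322.5,249.5),.102)):
    X=ray(cam,*p,z);print(n,X,(X-O)@AX,(X-O)@AY)
# edges fit of white lid disc in each view
for cam,roi,z in((c,(300,225,345,270),.083),(d,(300,230,345,276),.083)):
    im=cam["image"];x0,y0,x1,y1=roi
    m=cv2.inRange(cv2.cvtColor(im,cv2.COLOR_RGB2HSV)[y0:y1,x0:x1],(0,0,190),(180,45,255))
    cs,_=cv2.findContours(m,cv2.RETR_EXTERNAL,cv2.CHAIN_APPROX_NONE);k=max(cs,key=cv2.contourArea)
    e=cv2.fitEllipse(k);print(e[0][0]+x0,e[0][1]+y0,e[1]);X=ray(cam,e[0][0]+x0,e[0][1]+y0,z);print(X,(X-O)@AX,(X-O)@AY)
b=blob(c["image"],(18,120,100),(32,255,255),(315,265,340,285));X=ray(c,*b[0],.073);print("knob",(X-O)@AX,(X-O)@AY)
print("hyp disc px of -.18:",proj(c,O-.18*AX+.083*Z))
E
```

```text
t disc [0.58434234 0.04171931 0.081     ] -0.19019382907750557 -0.006264946590189957
t knob [0.58556832 0.04096206 0.102     ] -0.18917671315799817 -0.007285702034863589
s disc [0.58828443 0.03891729 0.083     ] -0.18700841901363396 -0.009904263384382375
s knob [0.58920054 0.04261307 0.102     ] -0.1852607624776851 -0.006521403084428479
321.9595584869385 246.98178672790527 (29.728662490844727, 30.220705032348633)
[0.58549513 0.04317923 0.083     ] -0.18873408225891322 -0.005111930422769772
321.78441619873047 253.12857246398926 (31.052152633666992, 33.661373138427734)
[0.58664066 0.0386613  0.083     ] -0.18866675773987845 -0.009772336402080004
knob -0.26586574899440113 0.00096868773875536
hyp disc px of -.18: [319.3195621  244.52435609]
```

```bash
python3 - <<'E'
from h import *
R=tool(0)
for z in(.17,.086): delta(np.array([.587,.0415,z]),R)
E
```

```text
shift [ 3.84  6.37 -2.59] turn [-5.9  4.2  1. ]
shift [ 3.84  6.37 -5.39] turn [-5.9  4.2  1. ]
```

move_arm([
  [60, 1, 1.3, 0, -3, 2, 0.5],
  [60, 1.7, 2.6, 0, -5.9, 4.2, 1],
  [60, 2.5, 3.9, 0, -5.9, 4.2, 1],
  [60, 3.2, 5.1, -0.5, -5.9, 4.2, 1],
  [60, 3.7, 6.1, -1.3, -5.9, 4.2, 1],
  [60, 3.84, 6.37, -2.2, -5.9, 4.2, 1],
  [60, 3.84, 6.37, -2.6, -5.9, 4.2, 1],
  [60, 3.84, 6.37, -2.6, -5.9, 4.2, 1],
  [60, 3.84, 6.37, -2.6, -5.9, 4.2, 1],
])

```text
t: 9.07
position: [0.5853, 0.0423, 0.169]
orientation: [[-0.972, -0.234, -0.003], [-0.234, 0.972, -0.002], [0.003, -0.001, -1.0]]
wrist_force: [-0.5, -0.4, 0.8]
grip_width: 0.696
gripper_force: 0.0
```

```bash
python3 - <<'E'
from h import *
delta(np.array([.587,.0415,.086]),tool(0))
d=snap("scene");c=snap("top")
a=cv2.resize(c["image"][160:290,250:400],None,fx=2.6,fy=4,interpolation=cv2.INTER_CUBIC)
b=cv2.resize(d["image"][170:300,240:390],None,fx=2.6,fy=4,interpolation=cv2.INTER_CUBIC)
cv2.imwrite("pics/b4.png",np.hstack([a,b])[:,:,::-1])
E
```

```text
shift [ 0.06 -0.03 -2.77] turn [ 0.1 -0.1 -0.1]
```

View pics/b4.png

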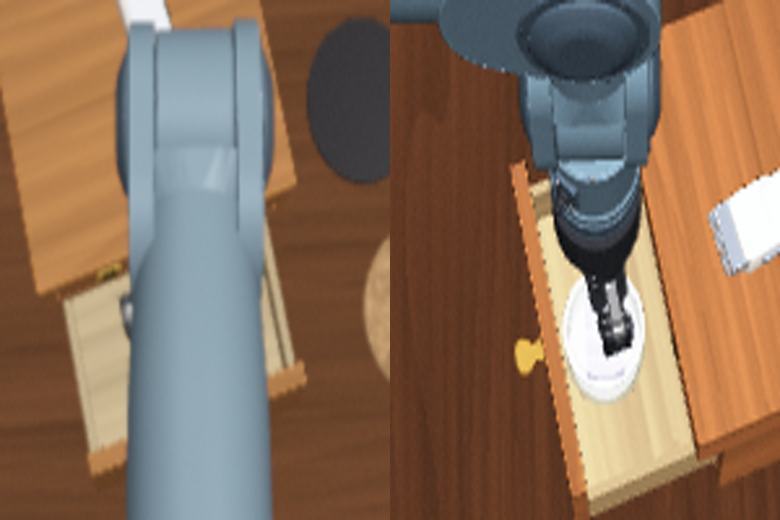

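The gripper hovers over the lid. I'll descend and grasp gently.

move_arm([
  [60, 0.06, -0.03, -0.7, 0, 0, 0],
  [60, 0.06, -0.03, -1.4, 0, 0, 0],
  [60, 0.06, -0.03, -2, 0, 0, 0],
  [60, 0.06, -0.03, -2.4, 0, 0, 0],
  [60, 0.06, -0.03, -2.65, 0, 0, 0],
  [60, 0.06, -0.03, -2.75, 0, 0, 0],
  [60, 0.06, -0.03, -2.75, 0, 0, 0],
])

```text
t: 9.75
position: [0.5898, 0.0393, 0.0884]
orientation: [[-0.973, -0.231, 0.002], [-0.231, 0.973, -0.002], [-0.002, -0.002, -1.0]]
wrist_force: [0.5, 0.6, -0.6]
grip_width: 0.705
gripper_force: 0.0
```

move_arm([
  [10, 0, 0, 0, 0, 0, 0],
  [10, 0, 0, 0, 0, 0, 0],
  [10, 0, 0, 0, 0, 0, 0],
  [10, 0, 0, 0, 0, 0, 0],
  [10, 0, 0, 0, 0, 0, 0],
  [10, 0, 0, 0, 0, 0, 0],
  [10, 0, 0, 0, 0, 0, 0],
], force=25)

```text
t: 10.33
position: [0.5903, 0.0408, 0.0889]
orientation: [[-0.973, -0.233, 0.004], [-0.233, 0.973, 0.0], [-0.004, -0.001, -1.0]]
wrist_force: [-1.6, 4.5, 6.1]
grip_width: 0.263
gripper_force: 24.5
```

move_arm([
  [10, 0, 0, 0.2, 0, 0, 0],
  [10, 0, 0, 0.5, 0, 0, 0],
  [10, 0, 0, 0.9, 0, 0, 0],
  [10, 0, 0, 1.4, 0, 0, 0],
  [10, 0, 0, 2, 0, 0, 0],
  [10, 0, 0, 2.6, 0, 0, 0],
  [10, 0, 0, 3.2, 0, 0, 0],
  [10, 0, 0, 3.6, 0, 0, 0],
  [10, 0, 0, 3.6, 0, 0, 0],
])

```text
t: 11.08
position: [0.5914, 0.0389, 0.1994]
orientation: [[-0.973, -0.231, 0.007], [-0.231, 0.973, -0.003], [-0.006, -0.005, -1.0]]
wrist_force: [0.4, -0.1, -0.5]
grip_width: 0.263
gripper_force: 24.7
```

```bash
python3 - <<'E'
from h import *
s=monitor.sense();print(s["t"],s["position"],s["wrist_force"],s["gripper_force"],s["grip_width"]*85)
d=snap("scene")
b=cv2.resize(d["image"][150:320,230:390],None,fx=3.5,fy=3.5,interpolation=cv2.INTER_CUBIC)
cv2.imwrite("pics/b5.png",b[:,:,::-1])
for z in(.16,.025): delta(np.array([.6181,-.2222,z]),tool(0),s)
E
```

```text
11.0833 [0.59143593 0.03890445 0.19940044] [ 0.38276762 -0.10594281 -0.52812957] 24.696852281922475 22.376814940781156
shift [ 0.89 -8.7  -1.31] turn [0.2 0.4 0. ]
shift [ 0.89 -8.7  -5.81] turn [0.2 0.4 0. ]
```

View pics/b5.png

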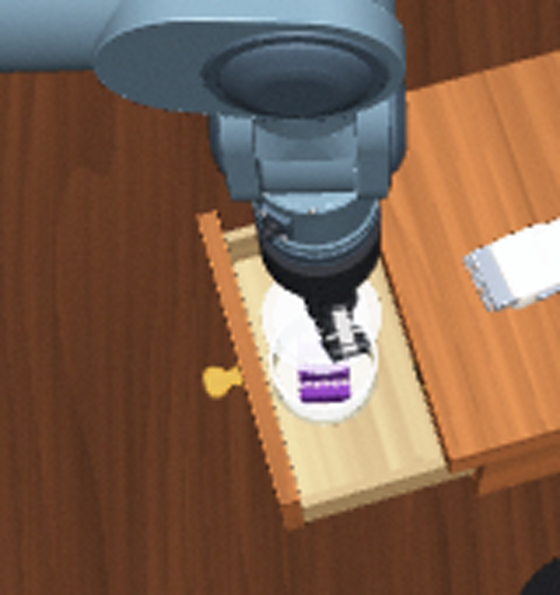

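The lid is up and held level, and the canister is open in the drawer with its purple combs at (324,384). I'll carry the lid to the mat.

move_arm([
  [10, -0.1, -0.5, 0, 0, 0, 0],
  [10, -0.2, -1.2, 0, 0, 0, 0],
  [10, -0.3, -2, 0, 0, 0, 0],
  [10, -0.3, -2.8, 0, 0, 0, 0],
  [10, -0.3, -3.6, 0, 0, 0, 0],
  [10, -0.2, -4.4, 0, 0, 0, 0],
  [10, 0, -5.2, 0, 0, 0, 0],
  [10, 0.2, -6, 0, 0, 0, 0],
  [10, 0.4, -6.8, 0, 0, 0, 0],
  [10, 0.6, -7.5, -0.3, 0, 0, 0],
  [10, 0.8, -8.1, -1, 0, 0, 0],
  [10, 0.9, -8.5, -2, 0, 0, 0],
  [10, 0.9, -8.7, -3, 0, 0, 0],
  [10, 0.9, -8.7, -3.8, 0, 0, 0],
  [10, 0.9, -8.7, -4.4, 0, 0, 0],
  [10, 0.9, -8.7, -4.8, 0, 0, 0],
  [10, 0.9, -8.7, -4.8, 0, 0, 0],
  [10, 0.9, -8.7, -4.8, 0, 0, 0],
])

```text
t: 12.63
position: [0.6148, -0.2208, 0.05]
orientation: [[-0.973, -0.232, -0.002], [-0.232, 0.973, -0.0], [0.002, 0.0, -1.0]]
wrist_force: [-0.3, -0.0, -1.2]
grip_width: 0.259
gripper_force: 24.7
```

```bash
python3 - <<'E'
from h import *
P=[]
for i in range(3):
    d=eyes.read_camera("scene");s=monitor.sense();P.append(s["position"])
print(s["t"],P,s["wrist_force"]);delta(np.array([.6181,-.2222,.0239]),tool(0),s)
E
```

```text
12.7833 [array([ 0.61606455, -0.22126508,  0.05148745]), array([ 0.61687247, -0.22152024,  0.05239055]), array([ 0.61732962, -0.22168398,  0.05291118])] [ 0.43828992  0.60028051 -1.00231882]
shift [ 0.03 -0.02 -0.97] turn [ 0.2  0.2 -0. ]
```

move_arm([
  [10, 0, 0, -0.2, 0, 0, 0],
  [10, 0, 0, -0.4, 0, 0, 0],
  [10, 0, 0, -0.6, 0, 0, 0],
  [10, 0, 0, -0.72, 0, 0, 0],
  [10, 0, 0, -0.8, 0, 0, 0],
  [10, 0, 0, -0.82, 0, 0, 0],
  [10, 0, 0, -0.84, 0, 0, 0],
  [10, 0, 0, -0.84, 0, 0, 0],
  [10, 0, 0, -0.84, 0, 0, 0],
])

```text
t: 13.53
position: [0.6168, -0.2213, 0.0268]
orientation: [[-0.973, -0.232, 0.002], [-0.232, 0.973, -0.002], [-0.002, -0.002, -1.0]]
wrist_force: [-0.3, 0.5, -1.2]
grip_width: 0.262
gripper_force: 24.7
```

move_arm([
  [10, 0, 0, -0.02, 0, 0, 0],
  [10, 0, 0, -0.04, 0, 0, 0],
  [10, 0, 0, -0.06, 0, 0, 0],
  [10, 0, 0, -0.06, 0, 0, 0],
])

```text
t: 13.87
position: [0.6165, -0.2212, 0.0247]
orientation: [[-0.973, -0.232, 0.002], [-0.232, 0.973, -0.002], [-0.001, -0.002, -1.0]]
wrist_force: [-0.1, 0.1, -1.5]
grip_width: 0.268
gripper_force: 24.7
```

move_arm([
  [10, 0, 0, -0.02, 0, 0, 0],
  [10, 0, 0, -0.04, 0, 0, 0],
  [10, 0, 0, -0.06, 0, 0, 0],
  [10, 0, 0, -0.06, 0, 0, 0],
])

```text
t: 14.2
position: [0.6165, -0.2211, 0.0238]
orientation: [[-0.973, -0.232, 0.002], [-0.232, 0.973, -0.002], [-0.001, -0.002, -1.0]]
wrist_force: [-2.3, 1.7, 5.0]
grip_width: 0.266
gripper_force: 25.1
```

Contact shows as Fz rising to +5 N at z = 0.0238, matching the prediction. I'll release and rise.

move_arm([
  [30, 0, 0, 0, 0, 0, 0],
  [40, 0, 0, 0, 0, 0, 0],
  [60, 0, 0, 0, 0, 0, 0],
  [60, 0, 0, 0, 0, 0, 0],
  [60, 0, 0, 0, 0, 0, 0],
  [60, 0, 0, 0.4, 0, 0, 0],
  [60, 0, 0, 1.2, 0, 0, 0],
  [60, 0, 0, 2.2, 0, 0, 0],
  [60, 0, 0, 3.4, 0, 0, 0],
  [60, 0, 0, 4.6, 0, 0, 0],
  [60, -1.2, 0, 5.6, 0, 0, 0],
  [60, -2.4, 0, 6.4, 0, 0, 0],
  [60, -3.6, 0, 6.4, 0, 0, 0],
  [60, -4.8, 0, 6.4, 0, 0, 0],
  [60, -5.6, 0, 6.4, 0, 0, 0],
  [60, -5.6, 0, 6.4, 0, 0, 0],
  [60, -5.6, 0, 6.4, 0, 0, 0],
])

```text
t: 15.62
position: [0.4478, -0.2213, 0.2162]
orientation: [[-0.973, -0.23, 0.003], [-0.23, 0.973, -0.002], [-0.002, -0.003, -1.0]]
wrist_force: [0.8, 0.0, -0.0]
grip_width: 0.707
gripper_force: 0.0
```

```bash
python3 - <<'E'
from h import *
d=snap("scene");c=snap("top")
a=cv2.resize(c["image"][110:310,220:480],None,fx=2,fy=2);b=cv2.resize(d["image"][90:410,240:470],None,fx=1.2,fy=1.25)
cv2.imwrite("pics/b6.png",np.hstack([a,b])[:,:,::-1])
b=blob(c["image"],(18,120,100),(32,255,255),(315,265,340,285));X=ray(c,*b[0],.073);print("knob",(X-O)@AX,(X-O)@AY)
E
```

```text
knob -0.266070432680943 0.0010420477324550267
```

View pics/b6.png

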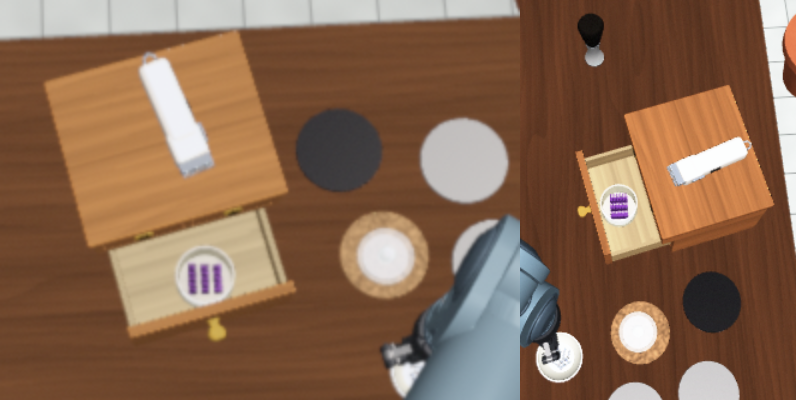

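The lid sits on the cork mat at (385,255) with its knob up, and the open canister stands in the extended drawer at (205,278). The drawer has not moved since it was released, and the clipper, dish and brush are where they were.

```bash
python3 -c "
from cell import job
print(job.job_done())"
```

```text
the job is handed in; nothing more can be done
None
```

I handed the job in at about 16 s of the 56 s: the lower drawer was pulled out to its stop (felt as a force jump), the lid is knob up on the cork mat, and the last picture showed the open canister standing in the drawer and nothing else disturbed.

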